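Fit the balance pan, tare, add the check weight

ROBOT

A 6-joint arm with a two-finger parallel gripper is mounted at the origin on a cart in front of the work surface, level with it; the furniture and walls round the work are solid. World frame = base frame: x ahead of the robot, y to its left, z up, the work surface at z = 0. Lengths are in m, angles in rad, forces in N, time in s.
With the tool pointing down it reaches from about 0.3 to 0.825 m from the base axis. Payload 5.4 kg.
Tool frame: the origin (TCP) lies on the centre line of the jaws, within the pads' length; the fingertips stand 22 mm ahead of it and the grasp point (between the pads) lies 3 mm ahead of it; x points along the fingers, y is the direction in which the jaws open and shut, and the axes are right-handed (so a half turn about x gives the same grasp; the last joint's range is limited). The gripper opens to 92 mm and grips with 3 to 60 N. Pads are 20 mm wide; open, the fingers measure 128 mm over their backs; the gripper's body (75 mm by 189 mm) begins 69 mm behind the grasp point.
Start: joints at [-1.34, 0.158, 1.597, -0, 1.386, -0.21], TCP at [0.245, -0.52, 0.237] pointing down, gripper open.
Joint ranges: [-2.91, 2.91], [-0.94, 2.29], [0.18, 2.7], [-1.29, 4.43], [0.17, 2.64], [-3, 3]. Speed limits (rad/s): [2.57, 2.57, 3.14, 3.14, 3.14, 3.14].

INTERFACE

Orientations are given as a 3x3 rotation matrix whose columns are the frame's x, y, z axes.
In Python, from cell import ctrl, optics, finder gives the robot as it stands.
- The arm moves only by the tool drive_tool, never from a script. Its argument "plan" is a list of rows, each an object with "xyz": the shift along the world's x, y, z as a fraction of full scale, a list of three; "turn": the turn about the world's z as a fraction of full scale. In form: [{"xyz": [tx, ty, tz], "turn": turn}, ...]. A call has 1 to 5 rows; each row shifts and turns the pose as measured when the row begins; what a row does not reach is not made up. Full scale, the value 1, is 40 mm for a shift and pi/2 rad for a turn. A row lasts 1/8 s, in which the tool goes at most 62.5 mm and 10.7 degrees, less where a joint would pass 70% of its speed; a pose out of reach is approached as far as the arm can. A call with a number of a shift or a turn outside -1 to 1 is refused whole. A call with a gripper value outside its range is refused whole. "hand" is the closure, from 0 (fully open) to 1 (shut), set as the call begins (left out, the last holds). The fingers move at their own pace and stop on an object; "grip_force" is the grip in N (left out, the last holds). Time passes only in rows, so rows that do not move let the fingers close. It gives the time, the measured TCP pose, the force and the opening at its end, in the units of the state.
- ctrl.get_obs(): the state, without advancing time (a new reading comes with each control period).
- optics.get_image(name): name is "side" or "top" or "wrist"; returns the picture (420x560x3 uint8, red, green, blue); there is no depth.
- optics.calibration(name): a dict with "fovy" (degrees; the focal length in pixels is half the picture's height over the tangent of half this angle, whatever the lens; pixels are square), "cx", "cy" (the principal point, pixels), "R" (3x3) and "t" (3): a world point X has camera coordinates R X + t. Camera axes: x right, y down, z forward; pixel columns grow to the right and rows downward; lengths in m; the calibration is good to about 2 mm. A picture is of the moment at which its call begins: read the wrist's pose just before it. calibration takes no time and is no camera call; for the wrist camera it gives the pose at the moment of the call.
- ctrl.close_job(): hands the job in, once; it reports no verdict.
Trained networks look in the newest picture that a camera, given by its name, has taken for a name from the list of things; names that differ only in an ending like _2 or _b are one class to them, and where a whole thing is asked for, a point or a joint stands for the part that bears it (a point fixed in the world has none). Each returns a list of dicts, best first, with "confidence" (0 to 1); they miss things now and then, are a little off and sometimes report something else, mostly with a low value. They report only what shows in the picture. A call takes as long as a camera call.
- finder.masks_of(name, camera): "mask" (420x560 bool, what is visible of it).
- finder.tip_of(name, camera): "centre" ([x, y, z] in m, in the coordinates of the camera as it stood for that picture, good to about 4 mm: a listed point, or the origin of a listed thing).
The state is a dict: "time_s": time; "q": joint angles; "dq": joint speeds; "joint_efforts": joint torques, N m; "position": TCP position; "tcp_rot": TCP orientation; "ft_force": force on the tool from outside, world axes, zero at the start; "wrist_torque": the same for the moment, N m; "gripper_width": opening from 0.0 (shut) to 1.0 (fully open).
Only numpy, scipy, OpenCV 4.12 (cv2) and the standard library are available. Lean on these libraries where they do the work, as an engineer would, in place of code of your own. Each camera call takes 0.05 s, during which the arm holds its last target.

TASK

Get the bench balance ready for a check: fit the empty steel weighing pan fully home over the balance's post, gently and without overloading the load carrier, and let go of it. Then press the tare key right down, without force, and hold it for about a second before releasing it; only after that stand the larger of the two brass weights upright in the middle of the pan. Leave the smaller weight, the tweezers and the dropper bottle alone, and do not tare again once the weight is on.

Things in the scene. Friction and masses are not known exactly. Their poses are not given: they have to be found in the camera images.
- balance: Bench balance: low white housing 190 (x) x 150 (y) x 40 mm high, fixed. Origin: centre of its underside, on the worktop; z up; -x is its front, with display and tare key. The deck (top) is at z = 40 mm; display 43. Behind the display the load carrier rises from a dark slot. Do not push on the housing or key with over 15 N.
- post_slot (a point): Middle of the slot that carries the upright post, at post-top height: balance x = 30, y = 0, z = 67 mm. The post is clamped in one half of the slot or the other, 5 to 10 mm from this point along balance x (either way) and up to 2.5 mm off in y; this is NOT measured: find it by feel. Post 12 mm in diameter, edge chamfered 0.7 mm, z = 55 to 67 mm, on a flange of radius 20 mm (top at z = 55).
- load_carrier (a joint): How far the sprung load carrier (flange with post) is pressed down, in m; 0 unloaded, travel 0.007. Spring about 2 N per mm (3 mm under 6 N), stiff sideways. More than 0.006 (12 N) overloads it: must never happen. A pan pressed and slid on the post's top keeps it down; it springs up when the post finds the pan's socket.
- tare_key (a joint): How far the round tare key is pressed, in m: 0 up, 0.003 fully down on its stop; counts as pressed beyond 0.0022. Spring: about 0.6 N at first movement, 5 N fully down; it springs back up.
- key_top (a point): Centre of the top face of the tare key: grey round button, 24 mm diameter, front right on the deck at balance x = -68, y = -47 mm. Its top is at z = 48 mm when up, 45 when down. The display, 3 mm above the deck, starts 30 mm from the key's centre towards the balance's +y.
- pan_center (a point): Loose bare-steel weighing pan, about 120 g, outer diameter 64 mm, 23 mm high. Point on its axis half-way up (11.5 mm above the underside); z up. Grip across the outer wall, any direction; wall 6 to 23 mm above the underside. Dish 60 mm wide inside, floor 17 mm above the underside (5.5 above this point), lip 6 mm above the floor. Home: point at about z = 66 mm; perched on the post: about 78.
- pan: The same pan; origin at the centre of its underside. It stands on a thick flat foot, 52 mm outer diameter, with a round socket of 14.4 mm diameter, open below, 14 mm deep. Fully home, the foot rests on the carrier's flange with the post in the socket.
- weight_large_center (a point): The larger brass weight, 50 g: round, 21 mm diameter, 32 mm high, with a knob on top. Point on its axis half-way up (16 mm above its underside); z up. The body is full width to about 18 mm up.
- weight_large: The same larger weight; origin at the centre of its underside.
- weight_small_center (a point): The smaller brass weight, 17 mm diameter, 26 mm high; leave it. Point on its axis half-way up. The two weights stand to the right of the balance, in either order.
- tweezers: Steel tweezers lying on the worktop, 124 mm long; origin at the centre of the underside; leave them.
- dropper_bottle: Brown dropper bottle with red rubber top, 42 mm diameter, 116 mm high; origin at the centre of the underside; leave it.

How it is judged:
On the way, in this order (a step that is already met when the one before it is completed fails the run):
1. the empty pan is fully home over the post and let go (z of pan_center in the frame of balance between 0.055 and 0.069 m and angle between pan_center's own z axis and vertical below 0.08 rad and x of pan_center in the frame of balance between 0.012 and 0.048 m and y of pan_center in the frame of balance between -0.015 and 0.015 m and contact force between the fingers and pan below 0.05 N and distance between weight_large_center and pan_center above 0.07 m and linear speed of pan below 0.02 m/s), for 0.2 s.
2. the tare key is held down for over half a second with the empty, untouched pan home (z of pan_center in the frame of balance between 0.055 and 0.069 m and angle between pan_center's own z axis and vertical below 0.08 rad and x of pan_center in the frame of balance between 0.012 and 0.048 m and y of pan_center in the frame of balance between -0.015 and 0.015 m and contact force between the fingers and pan below 0.05 N and distance between weight_large_center and pan_center above 0.07 m and value of joint tare_key above 0.0022 m), for 0.6 s.
3. the tare key is up again, before the weight is in the pan (z of pan_center in the frame of balance between 0.055 and 0.069 m and angle between pan_center's own z axis and vertical below 0.08 rad and x of pan_center in the frame of balance between 0.012 and 0.048 m and y of pan_center in the frame of balance between -0.015 and 0.015 m and distance between weight_large_center and pan_center above 0.07 m and value of joint tare_key below 0.001 m), for 0.1 s.
At the end, for the whole second after the job is handed in: Pan home over the post: its centre 55 to 69 mm high, within 18 mm of the slot's middle in balance x, 15 in y, tilt under 0.08 rad; tare key up; larger weight upright (0.1 rad) on the pan's floor, its axis within 12 mm of the pan's; nothing held, all at rest (z of pan_center in the frame of balance between 0.055 and 0.069 m and angle between pan_center's own z axis and vertical below 0.08 rad and x of pan_center in the frame of balance between 0.012 and 0.048 m and y of pan_center in the frame of balance between -0.015 and 0.015 m and contact force between the fingers and pan below 0.05 N and contact force between the fingers and weight_large below 0.05 N and value of joint tare_key below 0.001 m and z of weight_large_center in the frame of pan_center between 0.0185 and 0.0245 m and horizontal distance between weight_large_center and pan_center below 0.012 m and angle between weight_large_center's own z axis and vertical below 0.1 rad and linear speed of each of weight_large, pan below 0.02 m/s); the robot touches nothing.
It fails at once if the load carrier is overloaded (pressed down more than 6 mm, 12 N) (value of joint load_carrier above 0.006 m).
It fails at once if the balance or its key is pushed with more than 15 N (contact force between any of the arm, the fingers, pan and balance above 15 N).
It fails at once if the tare key is pressed with the weight in the pan (distance between weight_large_center and pan_center below 0.04 m and value of joint tare_key above 0.0015 m).
It fails at once if the smaller weight, tweezers or dropper bottle is moved more than 20 mm (distance of any of weight_small_center, tweezers, dropper_bottle from where it was at the start of the episode above 0.02 m).
It also fails if it takes over 72 s, if anything falls off the work surface, if the arm or the gripper's body presses on something with over 40 N, if the wrist force passes 120 N, or if a joint passes its speed limit or range.

## Working session

There is one attempt and no reset: what is moved stays moved. The work goes in short steps, Python scripts to look and compute and a tool call to move; the robot and the scene stay as the last step left them, time stands still between calls to the robot, and variables do not carry over. Pictures are saved under pics/ and viewed, and the job is handed in when it is done.

Besides the shell and the picture viewer there is one more tool, called after "Request:" as name([rows], argument=value, ...), one row to a line, values as JSON. drive_tool: Moves the arm, as the interface text tells. Shift numbers are shares of 40 mm and turn numbers shares of pi/2 rad, none past 1 either way. Its arguments: {"type":"object","properties":{"plan":{"type":"array","items":{"type":"object","properties":{"xyz":{"type":"array","items":{"type":"number","minimum":-1,"maximum":1}},"turn":{"type":"number","minimum":-1,"maximum":1}}}},"hand":{"type":"number"},"grip_force":{"type":"number"}},"required":["plan"]}

```bash
ls; mkdir -p pics
cat > h.py <<'E'
import numpy as np, cv2
from cell import ctrl, optics, finder
def snap(cam,fn):
    im=optics.get_image(cam); cv2.imwrite('pics/'+fn,im[:,:,::-1].copy()); return im, optics.calibration(cam)
def tip(name,cam,cal):
    out=[]
    for d in finder.tip_of(name,cam)[:3]:
        X=cal['R'].T@(np.array(d['centre'])-cal['t']); out.append((round(d['confidence'],2),np.round(X,4)))
    return out
E
python3 - <<'E'
from h import *
np.set_printoptions(suppress=True,precision=4)
o=ctrl.get_obs(); print(o)
for c in ['top','side']:
    im,cal=snap(c,c+'0.png'); print(c,cal['fovy'],cal['t'])
    for n in ['balance','post_slot','key_top','pan_center','weight_large_center','weight_small_center','tweezers','dropper_bottle']:
        print(n,tip(n,c,cal))
print(ctrl.get_obs()['time_s'])
E
```

```text
pics
{'time_s': 0.0, 'q': array([-1.3401,  0.159 ,  1.5982, -0.    ,  1.3862, -0.2101]), 'dq': array([-0.0013, -0.    ,  0.0003,  0.001 ,  0.0007, -0.0001]), 'joint_efforts': array([  0.0009, -38.5578, -32.2102,   0.0701,   0.0378,  -0.0001]), 'position': array([ 0.2452, -0.5195,  0.2356]), 'tcp_rot': array([[-0.0004,  0.4266, -0.9044],
       [ 0.0018, -0.9044, -0.4266],
       [-1.    , -0.0018, -0.0004]]), 'ft_force': array([ 0.3023, -0.201 , -0.5392]), 'wrist_torque': array([-0.0168, -0.0134,  0.0211]), 'gripper_width': 1.0004619903825773}
top 53.529953448324186 [-0.0211  0.5906  0.9129]
balance [(0.57, array([ 0.5563, -0.0445, -0.0021]))]
post_slot [(0.97, array([ 0.5892, -0.05  ,  0.066 ]))]
key_top [(0.57, array([ 0.4832, -0.0799,  0.0498]))]
pan_center [(0.73, array([0.4736, 0.2667, 0.0121])), (0.37, array([ 0.5876, -0.0471,  0.0649]))]
weight_large_center [(0.73, array([ 0.725 ,  0.2679, -0.0025])), (0.44, array([ 0.5772, -0.3206,  0.0161])), (0.36, array([ 0.5894, -0.0499,  0.0651]))]
weight_small_center [(0.49, array([ 0.4852, -0.2784,  0.0089]))]
tweezers [(0.55, array([ 0.6797, -0.3027, -0.0007]))]
dropper_bottle [(0.95, array([ 0.7269,  0.2655, -0.0006]))]
side 44.379079515946316 [0.5659 0.1283 1.3108]
balance [(0.64, array([ 0.5581, -0.0388, -0.0044]))]
post_slot [(0.57, array([ 0.5861, -0.0497,  0.062 ]))]
key_top [(0.49, array([ 0.5756, -0.3176,  0.0012])), (0.43, array([ 0.4829, -0.0712,  0.0531]))]
pan_center [(0.9, array([0.4718, 0.2643, 0.009 ])), (0.39, array([ 0.69  , -0.3028,  0.0031]))]
weight_large_center [(0.42, array([ 0.5752, -0.3165,  0.0147]))]
weight_small_center [(0.38, array([ 0.4825, -0.2854,  0.0153]))]
tweezers [(0.62, array([ 0.6884, -0.3046,  0.0017]))]
dropper_bottle [(0.87, array([0.7256, 0.266 , 0.0009])), (0.43, array([ 0.5739, -0.3167,  0.0135]))]
0.9
```

View pics/top0.png

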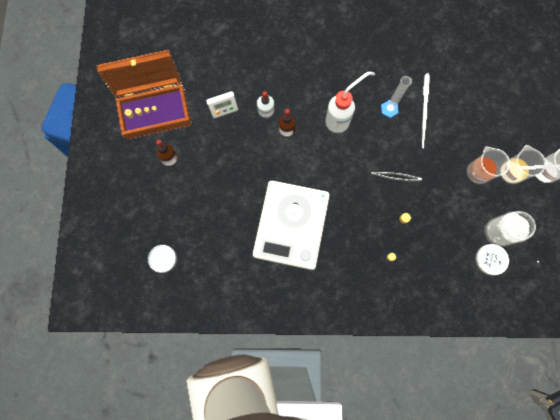

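View pics/side0.png

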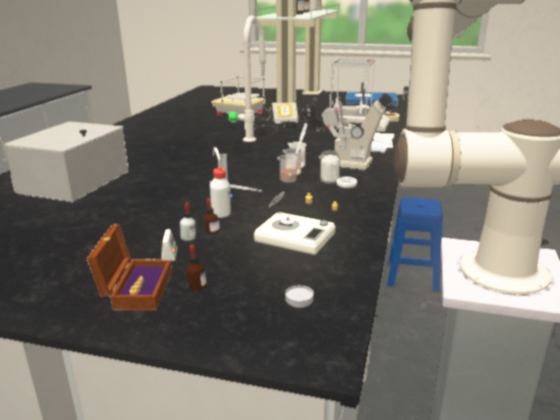

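Run:
```python
from h import *
im=cv2.imread('pics/top0.png')
a=cv2.resize(im[170:280,240:350],None,fx=5,fy=5,interpolation=cv2.INTER_CUBIC)
cv2.imwrite('pics/z1.png',a)
a=cv2.resize(im[200:270,380:420],None,fx=8,fy=8,interpolation=cv2.INTER_CUBIC)
cv2.imwrite('pics/z2.png',a)
np.set_printoptions(suppress=True,precision=4)
cal=optics.calibration('top'); f=210/np.tan(np.radians(cal['fovy']/2)); print(cal,f)
def ray(u,v,z):
    d=cal['R'].T@np.array([(u-cal['cx'])/f,(v-cal['cy'])/f,1]); c=-cal['R'].T@cal['t']; return c+d*(z-c[2])/d[2]
t0=ctrl.get_obs()['time_s']
for n,z in [('balance',.03),('pan',.015),('weight_large',.016),('weight_small',.013)]:
    for m in finder.masks_of(n,'top')[:2]:
        k=m['mask'].astype(np.uint8); 
        if k.sum()<3: continue
        ys,xs=np.nonzero(k); r=cv2.minAreaRect(np.c_[xs,ys].astype(np.float32))
        print(n,m['confidence'],k.sum(),r,ray(r[0][0],r[0][1],z))
        if n=='balance':
            b=cv2.boxPoints(r); print([ray(*p,.04)[:2] for p in b])
```

```text
{'fovy': 53.529953448324186, 'cx': 279.1291922563743, 'cy': 206.7390482886914, 'R': array([[ 0.0118, -0.9999, -0.0084],
       [-0.9804, -0.0099, -0.1967],
       [ 0.1966,  0.0105, -0.9804]]), 't': array([-0.0211,  0.5906,  0.9129])} 416.36154994225666
balance 0.74 4732 ((291.44232177734375, 224.28846740722656), (63.34551239013672, 79.23091888427734), 11.309932708740234) [ 0.5542 -0.0441  0.03  ]
[array([0.475 , 0.0458]), array([0.6619, 0.0128]), array([ 0.6326, -0.1364]), array([ 0.448 , -0.0983])]
pan 0.64 47 ((391.5, 256.5), (7.0, 7.0), 90.0) [ 0.4816 -0.2827  0.015 ]
pan 0.61 559 ((162.75, 258.25), (25.45584487915039, 26.16295051574707), 45.0) [0.4714 0.2621 0.015 ]
weight_large 0.51 76 ((404.7500305175781, 217.75), (7.77817440032959, 9.899494171142578), 45.0) [ 0.5753 -0.3183  0.016 ]Traceback (most recent call last):
  File "<stdin>", line 13, in <module>
ValueError: it knows: balance, dropper_bottle, key_top, load_carrier, pan, pan_center, post_slot, tare_key, tweezers, weight_large, weight_large_center, weight_small_center
```

View pics/z1.png

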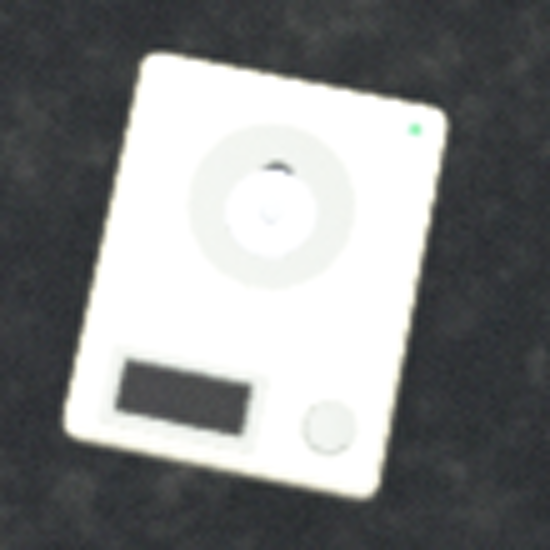

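View pics/z2.png

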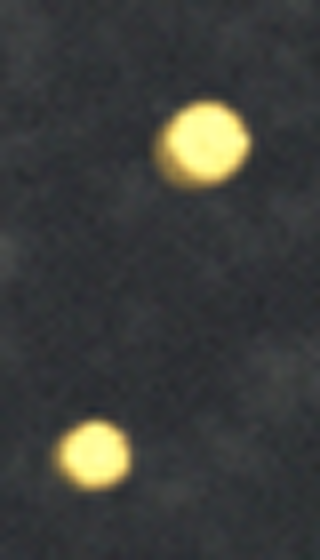

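```bash
cat >> h.py <<'E'
def ray(cal,u,v,z):
    f=210/np.tan(np.radians(cal['fovy']/2))
    d=cal['R'].T@np.array([(u-cal['cx'])/f,(v-cal['cy'])/f,1]); c=-cal['R'].T@cal['t']; return c+d*(z-c[2])/d[2]
def proj(cal,X):
    f=210/np.tan(np.radians(cal['fovy']/2)); p=cal['R']@np.array(X)+cal['t']; return np.array([cal['cx']+f*p[0]/p[2],cal['cy']+f*p[1]/p[2]])
E
python3 - <<'E'
from h import *
from scipy.optimize import least_squares
np.set_printoptions(suppress=True,precision=4)
cal=optics.calibration('top')
im=cv2.imread('pics/top0.png'); g=cv2.resize(im[170:280,240:350],None,fx=5,fy=5,interpolation=cv2.INTER_CUBIC)
m=(g.min(2)>150).astype(np.uint8); 
c=max(cv2.findContours(m,cv2.RETR_EXTERNAL,cv2.CHAIN_APPROX_NONE)[0],key=cv2.contourArea)
r=cv2.minAreaRect(c); b=cv2.boxPoints(r); print(r,b)
pts=[ray(cal,240-0.4+p[0]/5,170-.4+p[1]/5,.04) for p in b]
for p in pts: print(p)
print(np.mean(pts,0)); 
for i in range(4): d=pts[(i+1)%4]-pts[i]; print(np.linalg.norm(d),np.degrees(np.arctan2(d[1],d[0])))
for nm,u,v,z in [('flange',270,212,.055),('post',268,212,.067),('ring',272,206,.04),('key',329,427,.048)]:
    print(nm,ray(cal,239.6+u/5,169.6+v/5,z))
E
```

```text
((256.49420166015625, 273.4784240722656), (323.4552917480469, 398.7002868652344), 11.53462028503418) [[ 58.1707 436.4634]
 [137.8949  45.8153]
 [454.8177 110.4934]
 [375.0935 501.1416]]
[0.475 0.049 0.04 ]
[0.6631 0.0152 0.04  ]
[ 0.6325 -0.1371  0.04  ]
[ 0.4469 -0.098   0.04  ]
[ 0.5544 -0.0427  0.04  ]
0.1910480531150276 -10.188412841437229
0.15533960697747096 -101.34757727586832
0.18962192190529173 168.11324425080056
0.14969683712991233 79.186525035448
flange [ 0.5793 -0.0485  0.055 ]
post [ 0.5771 -0.0473  0.067 ]
ring [ 0.5851 -0.0498  0.04  ]
key [ 0.4801 -0.0764  0.048 ]
```

Request:
drive_tool([
  {"xyz": [0.3, 0.95, 0], "turn": 0.12},
  {"xyz": [0.3, 0.95, 0], "turn": 0.12},
  {"xyz": [0.3, 0.95, 0], "turn": 0.12},
  {"xyz": [0.3, 0.95, 0], "turn": 0.12},
  {"xyz": [0.3, 0.95, 0], "turn": 0.12},
], hand=0, grip_force=10)

```text
time_s: 1.68
position: [0.3056, -0.3268, 0.2366]
tcp_rot: [[0.001, 0.983, -0.186], [-0.001, -0.186, -0.983], [-1.0, 0.001, 0.001]]
ft_force: [0.2, -0.3, -0.1]
gripper_width: 1.004
```

Request:
drive_tool([
  {"xyz": [0.3, 0.95, 0]},
  {"xyz": [0.3, 0.95, 0]},
  {"xyz": [0.3, 0.95, 0]},
  {"xyz": [0.3, 0.95, 0]},
  {"xyz": [0.3, 0.95, 0]},
])

```text
$.plan[0]: bad value
```

Request:
drive_tool([
  {"xyz": [0.3, 0.95, 0]},
  {"xyz": [0.3, 0.95, 0]},
  {"xyz": [0.3, 0.95, 0]},
  {"xyz": [0.3, 0.95, 0]},
  {"xyz": [0.3, 0.95, 0]},
])

```text
$.plan[0]: bad value
```

Run:
```python
from h import *
np.set_printoptions(suppress=True,precision=4)
im,cal=snap('wrist','w1.png'); print(cal, -cal['R'].T@cal['t'], ctrl.get_obs()['position'])
```

```text
{'fovy': 69.83880365493752, 'cx': 279.9031388497307, 'cy': 214.0334052692953, 'R': array([[ 0.9844, -0.176 ,  0.0015],
       [-0.1713, -0.9564,  0.2367],
       [-0.0402, -0.2332, -0.9716]]), 't': array([-0.3588, -0.2825,  0.3258])} [ 0.3179 -0.2573  0.384 ] [ 0.3067 -0.3229  0.2363]
```

View pics/w1.png

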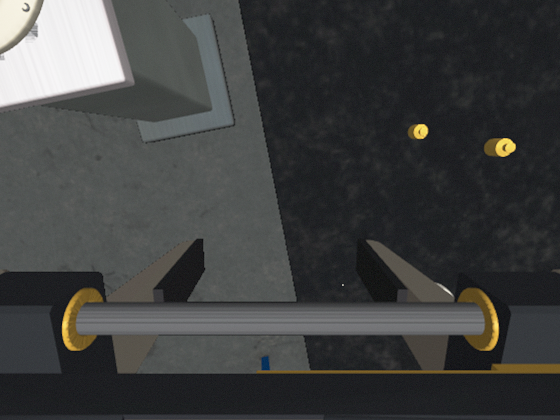

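Request:
drive_tool([
  {"xyz": [0.95, 0.8, 0], "turn": 0},
  {"xyz": [0.95, 0.8, 0], "turn": 0},
  {"xyz": [0.95, 0.8, 0], "turn": 0},
  {"xyz": [0.95, 0.8, 0], "turn": 0},
  {"xyz": [0.95, 0.8, 0], "turn": 0},
])

```text
time_s: 2.35
position: [0.5008, -0.1596, 0.2378]
tcp_rot: [[0.005, 0.983, -0.185], [-0.002, -0.185, -0.983], [-1.0, 0.005, 0.001]]
ft_force: [1.1, -0.9, -0.3]
gripper_width: 1.007
```

Request:
drive_tool([
  {"xyz": [0.4, 0.8, 0], "turn": 0},
  {"xyz": [0, 0, 0], "turn": 0},
])

```text
time_s: 2.6
position: [0.5191, -0.1247, 0.2377]
tcp_rot: [[0.005, 0.983, -0.182], [-0.002, -0.182, -0.983], [-1.0, 0.005, 0.001]]
ft_force: [-0.6, -0.0, -0.8]
gripper_width: 1.0
```

Run:
```python
from h import *
np.set_printoptions(suppress=True,precision=4)
print(ctrl.get_obs()['position'],ctrl.get_obs()['dq'])
im,cal=snap('wrist','w2.png'); print(cal)
for n in ['post_slot','key_top','weight_large_center','weight_small_center']:
    print(n,tip(n,'wrist',cal))
print([proj(cal,p) for p in [(0.585,-.048,.067),(.578,-.047,.067)]])
```

```text
[ 0.5191 -0.1247  0.2377] [-0.0256  0.0102 -0.0092 -0.0223 -0.0068 -0.0004]
{'fovy': 69.83880365493752, 'cx': 279.9031388497307, 'cy': 214.0334052692953, 'R': array([[ 0.9833, -0.1818,  0.0054],
       [-0.1777, -0.9542,  0.2406],
       [-0.0386, -0.2376, -0.9706]]), 't': array([-0.5339, -0.0554,  0.38  ])}
post_slot [(0.71, array([ 0.5875, -0.0494,  0.0654]))]
key_top [(0.85, array([ 0.4851, -0.0735,  0.0507])), (0.28, array([ 0.588 , -0.0483,  0.0681]))]
weight_large_center []
weight_small_center []
[array([329.8771, 117.5999]), array([322.8782, 117.8971])]
```

View pics/w2.png

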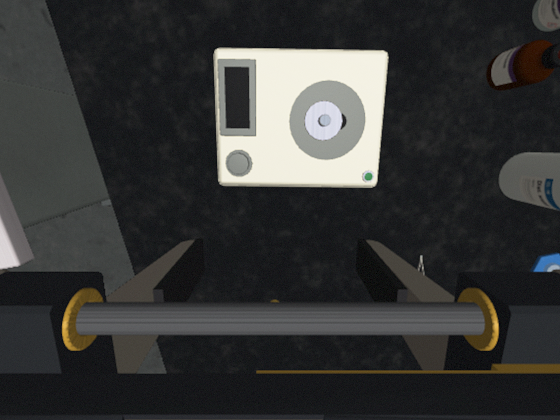

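Run:
```python
from h import *
np.set_printoptions(suppress=True,precision=4)
cal=optics.calibration('wrist')
im=cv2.imread('pics/w2.png'); cv2.imwrite('pics/z3.png',cv2.resize(im[70:170,280:380],None,fx=6,fy=6,interpolation=cv2.INTER_CUBIC))
g=im.min(2)
c=max(cv2.findContours((im[:,:,2]>150).astype(np.uint8)[:230],cv2.RETR_EXTERNAL,cv2.CHAIN_APPROX_NONE)[0],key=cv2.contourArea)
r=cv2.minAreaRect(c); b=cv2.boxPoints(r); print(b)
P=[ray(cal,*p,.04) for p in b]; print(np.array(P),np.mean(P,0))
for nm,u,v,z in [('flange',324,120.5,.055),('post',324.5,120.5,.067),('ring',327,120,.04),('key',238,162.5,.048)]:
    print(nm,ray(cal,u,v,z))
```

```text
[[211.828  184.489 ]
 [214.0811  47.0505]
 [387.2314  49.889 ]
 [384.9782 187.3275]]
[[ 0.4446 -0.0966  0.04  ]
 [ 0.4811  0.0425  0.04  ]
 [ 0.6579  0.0067  0.04  ]
 [ 0.6408 -0.1371  0.04  ]] [ 0.5561 -0.0461  0.04  ]
flange [ 0.5801 -0.0512  0.055 ]
post [ 0.5787 -0.0517  0.067 ]
ring [ 0.5857 -0.0509  0.04  ]
key [ 0.4808 -0.0774  0.048 ]
```

View pics/z3.png

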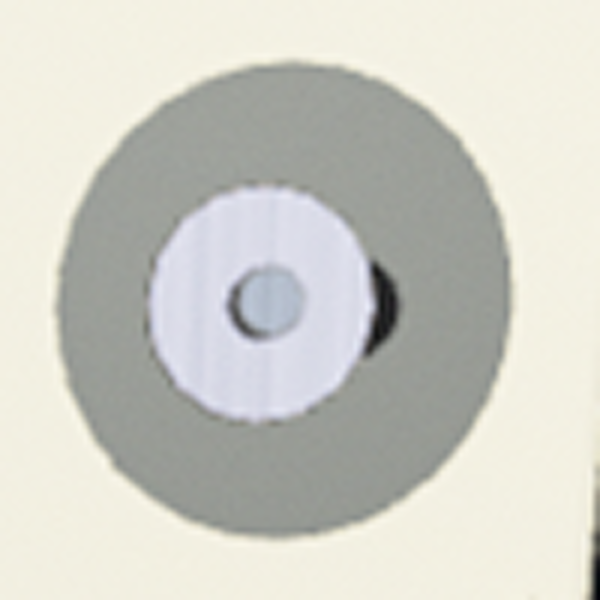

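Request:
drive_tool([
  {"xyz": [-0.15, 0.95, 0], "turn": 0},
  {"xyz": [-0.15, 0.95, 0], "turn": 0},
  {"xyz": [-0.15, 0.95, 0], "turn": 0},
  {"xyz": [-0.15, 0.95, 0], "turn": 0},
  {"xyz": [-0.15, 0.95, 0], "turn": 0},
])

```text
time_s: 3.48
position: [0.486, 0.0598, 0.2384]
tcp_rot: [[0.007, 0.98, -0.201], [-0.004, -0.201, -0.98], [-1.0, 0.007, 0.002]]
ft_force: [-0.6, -0.3, 0.2]
gripper_width: 0.998
```

Request:
drive_tool([
  {"xyz": [-0.15, 0.95, -0.7], "turn": 0},
  {"xyz": [-0.15, 0.95, -0.7], "turn": 0},
  {"xyz": [-0.1, 0.8, -0.7], "turn": 0},
  {"xyz": [0, 0, 0], "turn": 0},
])

```text
time_s: 3.98
position: [0.4697, 0.1685, 0.1538]
tcp_rot: [[0.011, 0.979, -0.205], [-0.005, -0.205, -0.979], [-1.0, 0.012, 0.002]]
ft_force: [-1.0, -1.4, 0.3]
gripper_width: 0.998
```

Run:
```python
from h import *
np.set_printoptions(suppress=True,precision=4)
print(ctrl.get_obs()['position'],ctrl.get_obs()['dq'])
im,cal=snap('wrist','w3.png')
print(tip('pan_center','wrist',cal))
for m in finder.masks_of('pan','wrist')[:2]:
    ys,xs=np.nonzero(m['mask'])
    if len(xs)<20: continue
    e=cv2.fitEllipse(cv2.convexHull(np.c_[xs,ys].astype(np.int32))); print(m['confidence'],len(xs),e,ray(cal,*e[0],.0115), ray(cal,*e[0],.023))
```

```text
[0.4697 0.1685 0.1538] [-0.0388 -0.0329 -0.0396 -0.0183 -0.0018 -0.0031]
[(0.76, array([0.4739, 0.2639, 0.0154]))]
0.65 4346 ((258.3962707519531, 106.68678283691406), (72.09579467773438, 76.72177124023438), 171.80625915527344) [0.4734 0.2655 0.0115] [0.4737 0.2643 0.023 ]
```

View pics/w3.png

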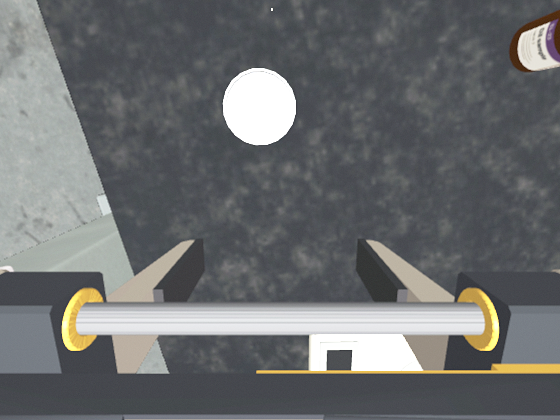

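Request:
drive_tool([
  {"xyz": [0.03, 0.8, -0.6], "turn": 0},
  {"xyz": [0.03, 0.8, -0.6], "turn": 0},
  {"xyz": [0.03, 0.8, -0.6], "turn": 0},
  {"xyz": [0, 0, 0], "turn": 0},
])

```text
time_s: 4.62
position: [0.4844, 0.2604, 0.0905]
tcp_rot: [[0.032, 0.976, -0.217], [-0.003, -0.217, -0.976], [-0.999, 0.032, -0.003]]
ft_force: [-0.3, 0.4, 0.2]
gripper_width: 1.003
```

Run:
```python
from h import *
np.set_printoptions(suppress=True,precision=4)
o=ctrl.get_obs(); print(o)
```

```text
{'time_s': 4.625, 'q': array([ 0.2803,  0.2371,  1.8148, -0.0139,  1.0603,  0.5061]), 'dq': array([-0.0439, -0.044 , -0.0314, -0.0198,  0.0057, -0.0077]), 'joint_efforts': array([  1.2149, -36.6878, -28.3443,   0.2029,  -0.3417,   0.181 ]), 'position': array([0.4844, 0.2604, 0.0905]), 'tcp_rot': array([[ 0.0317,  0.9756, -0.2174],
       [-0.0035, -0.2174, -0.9761],
       [-0.9995,  0.0317, -0.0035]]), 'ft_force': array([-0.3478,  0.3939,  0.1795]), 'wrist_torque': array([-0.0536, -0.0219,  0.0126]), 'gripper_width': 1.0028416103475268}
```

Request:
drive_tool([
  {"xyz": [-0.28, 0.1, -0.3], "turn": 0},
  {"xyz": [0, 0, 0], "turn": 0},
])

```text
time_s: 4.88
position: [0.4746, 0.2627, 0.0802]
tcp_rot: [[0.035, 0.975, -0.22], [-0.003, -0.22, -0.975], [-0.999, 0.035, -0.005]]
ft_force: [0.2, -0.1, -0.8]
gripper_width: 1.003
```

Run:
```python
from h import *
np.set_printoptions(suppress=True,precision=4)
o=ctrl.get_obs(); print(o)
```

```text
{'time_s': 4.875, 'q': array([ 0.2901,  0.2332,  1.8433, -0.0154,  1.0323,  0.5197]), 'dq': array([-0.0261, -0.0252, -0.0459, -0.007 , -0.0085, -0.0048]), 'joint_efforts': array([  0.3414, -37.0754, -27.9762,   0.0651,  -0.2114,   0.0451]), 'position': array([0.4746, 0.2627, 0.0802]), 'tcp_rot': array([[ 0.0352,  0.9749, -0.22  ],
       [-0.0033, -0.22  , -0.9755],
       [-0.9994,  0.0351, -0.0046]]), 'ft_force': array([ 0.2488, -0.1175, -0.7669]), 'wrist_torque': array([ 0.0326, -0.0199, -0.0094]), 'gripper_width': 1.0034351381058086}
```

Request:
drive_tool([
  {"xyz": [0, 0.03, -0.3], "turn": 0},
  {"xyz": [0, 0.03, -0.3], "turn": 0},
  {"xyz": [0, 0, -0.3], "turn": 0},
  {"xyz": [0, 0, -0.3], "turn": 0},
])

```text
time_s: 5.38
position: [0.4764, 0.2642, 0.0312]
tcp_rot: [[0.039, 0.974, -0.222], [-0.002, -0.222, -0.975], [-0.999, 0.039, -0.006]]
ft_force: [0.6, -1.2, 0.4]
gripper_width: 1.0
```

Request:
drive_tool([
  {"xyz": [-0.07, 0, -0.12], "turn": 0},
  {"xyz": [0, 0, 0], "turn": 0},
])

```text
time_s: 5.62
position: [0.4725, 0.2639, 0.0245]
tcp_rot: [[0.037, 0.974, -0.222], [-0.003, -0.222, -0.975], [-0.999, 0.037, -0.005]]
ft_force: [0.2, 0.4, 0.7]
gripper_width: 0.997
```

Request:
drive_tool([
  {"xyz": [0, 0, 0], "turn": 0},
  {"xyz": [0, 0, 0], "turn": 0},
  {"xyz": [0, 0, 0], "turn": 0},
  {"xyz": [0, 0, 0], "turn": 0},
], hand=1, grip_force=12)

```text
time_s: 6.12
position: [0.4731, 0.2642, 0.0254]
tcp_rot: [[0.038, 0.974, -0.222], [-0.003, -0.222, -0.975], [-0.999, 0.038, -0.006]]
ft_force: [-0.2, -0.5, -1.9]
gripper_width: 0.692
```

Request:
drive_tool([
  {"xyz": [0, 0, 0.8], "turn": 0},
  {"xyz": [0, 0, 0.9], "turn": 0},
  {"xyz": [0.2, -0.5, 0.9], "turn": 0},
  {"xyz": [0.28, -0.85, 0.3], "turn": 0},
  {"xyz": [0.28, -0.85, 0], "turn": 0},
])

```text
time_s: 6.75
position: [0.5018, 0.1752, 0.1442]
tcp_rot: [[0.036, 0.975, -0.217], [-0.004, -0.217, -0.976], [-0.999, 0.036, -0.004]]
ft_force: [0.7, 1.0, -0.9]
gripper_width: 0.69
```

Request:
drive_tool([
  {"xyz": [0.3, -0.9, 0], "turn": 0},
  {"xyz": [0.3, -0.9, 0], "turn": 0},
  {"xyz": [0.3, -0.9, 0], "turn": 0},
  {"xyz": [0.3, -0.9, 0], "turn": 0},
  {"xyz": [0, 0, 0], "turn": 0},
])

```text
time_s: 7.38
position: [0.551, 0.0245, 0.1445]
tcp_rot: [[0.037, 0.975, -0.22], [-0.004, -0.22, -0.976], [-0.999, 0.037, -0.004]]
ft_force: [0.1, 0.0, -1.0]
gripper_width: 0.695
```

Request:
drive_tool([
  {"xyz": [0.25, -0.7, -0.2], "turn": 0},
  {"xyz": [0.25, -0.7, -0.2], "turn": 0},
  {"xyz": [0.17, -0.45, -0.2], "turn": 0},
  {"xyz": [0, 0, -0.2], "turn": 0},
])

```text
time_s: 7.88
position: [0.5778, -0.0483, 0.1114]
tcp_rot: [[0.037, 0.975, -0.218], [-0.002, -0.218, -0.976], [-0.999, 0.036, -0.006]]
ft_force: [-0.1, -0.4, -2.2]
gripper_width: 0.695
```

Run:
```python
from h import *
np.set_printoptions(suppress=True,precision=4)
print(ctrl.get_obs()['position'],ctrl.get_obs()['ft_force'])
im,cal=snap('wrist','w4.png')
print(tip('pan_center','wrist',cal))
snap('top','t4.png')
print(tip('pan_center','top',optics.calibration('top')))
im=cv2.imread('pics/t4.png'); cv2.imwrite('pics/t4z.png',cv2.resize(im[150:290,220:360],None,fx=4,fy=4,interpolation=cv2.INTER_CUBIC))
```

```text
[ 0.5778 -0.0483  0.1114] [-0.1082 -0.3799 -2.1565]
[(0.6, array([ 0.5741, -0.0449,  0.0946]))]
[]
```

View pics/w4.png

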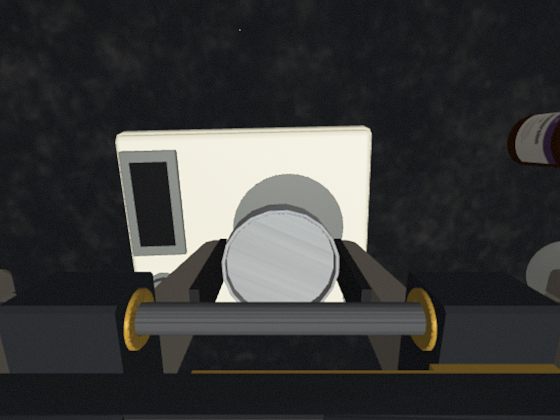

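View pics/t4z.png

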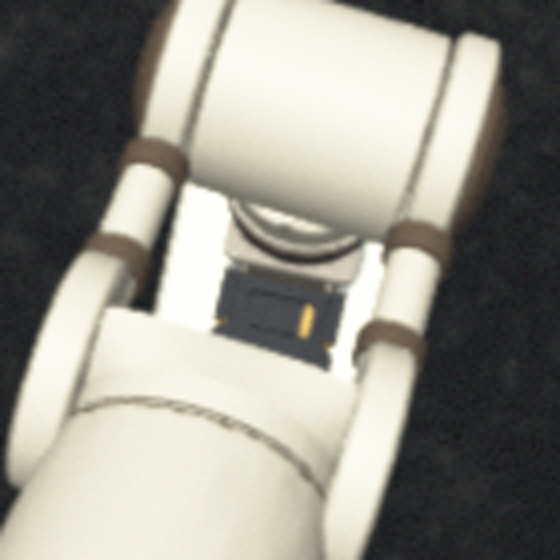

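Run:
```python
from h import *
from scipy.optimize import least_squares
np.set_printoptions(suppress=True,precision=4)
cal=optics.calibration('wrist')
im=cv2.imread('pics/w4.png'); z=im[190:310,210:350]; cv2.imwrite('pics/z4.png',cv2.resize(z,None,fx=5,fy=5,interpolation=cv2.INTER_CUBIC))
def circ(pts,z,r):
    P=np.array([ray(cal,u,v,z)[:2] for u,v in pts])
    return least_squares(lambda c:np.hypot(*(P-c[:2]).T)-r,[P[:,0].mean(),P[:,1].mean()]).x,P
c,P=circ([(223,262),(340,262),(281,207),(240,223),(322,222)],.109,.032); print(c); print(np.hypot(*(P-c).T))
# housing + ring (r=?)
for uv in [(118,134),(370,128),(288,174)]: print(ray(cal,*uv,.04))
```

```text
[ 0.5782 -0.0456]
[0.0313 0.0315 0.0321 0.0321 0.0318]
[0.4851 0.0464 0.04  ]
[0.6581 0.0127 0.04  ]
[ 0.5944 -0.0064  0.04  ]
```

View pics/z4.png

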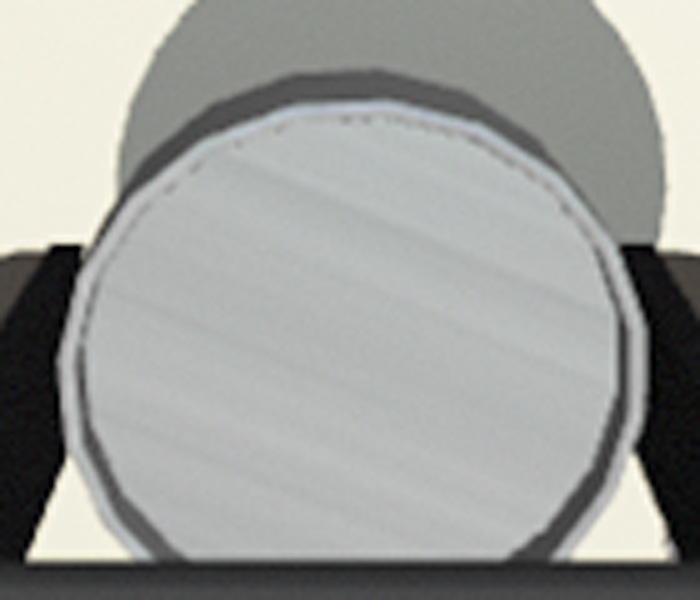

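Run:
```python
from h import *
np.set_printoptions(suppress=True,precision=4)
from scipy.optimize import least_squares
cal=dict(optics.calibration('wrist')); cal4=dict(cal)
cal['R']=np.array([[ 0.9833, -0.1818,  0.0054],[-0.1777, -0.9542,  0.2406],[-0.0386, -0.2376, -0.9706]]);cal['t']=np.array([-0.5339, -0.0554,  0.38  ])
def fit(cal,pts,z,r=None):
    P=np.array([ray(cal,u,v,z)[:2] for u,v in pts])
    if r: return least_squares(lambda c:np.hypot(*(P-c[:2]).T)-r,P.mean(0)).x
    return least_squares(lambda c:np.hypot(*(P-c[:2]).T)-c[2],[*P.mean(0),.03]).x
off=lambda L:[(280+a/6-.4,70+b/6-.4) for a,b in L]
R=fit(cal,off([(57,300),(512,300),(290,62),(278,537)]),.04); print('ring w2',R)
print('flange',fit(cal,off([(148,305),(376,300),(262,184),(255,421)]),.055))
print('post',ray(cal,280+271/6-.4,70+300/6-.4,.067), 'base?')
o4=lambda L:[(210+a/5-.4,190+b/5-.4) for a,b in L]
print('ring w4',fit(cal4,[(288,174)]+o4([(118,170),(665,190),(185,0),(580,0)]),.04,R[2]))
```

```text
ring w2 [ 0.5861 -0.0497  0.0416]
flange [ 0.5799 -0.0491  0.0199]
post [ 0.5797 -0.049   0.067 ] base?
ring w4 [ 0.5853 -0.0468]
```

Request:
drive_tool([
  {"xyz": [0.02, -0.02, -0.15], "turn": 0},
  {"xyz": [0, 0, -0.12], "turn": 0},
  {"xyz": [0, 0, 0], "turn": 0},
])

```text
time_s: 8.45
position: [0.5781, -0.0463, 0.1007]
tcp_rot: [[0.037, 0.976, -0.214], [-0.002, -0.214, -0.977], [-0.999, 0.037, -0.006]]
ft_force: [-0.8, 0.4, -0.5]
gripper_width: 0.692
```

Request:
drive_tool([
  {"xyz": [0.02, -0.08, -0.08], "turn": 0},
  {"xyz": [0, 0, -0.05], "turn": 0},
])

```text
time_s: 8.7
position: [0.5792, -0.0497, 0.0956]
tcp_rot: [[0.038, 0.976, -0.214], [-0.002, -0.214, -0.977], [-0.999, 0.037, -0.006]]
ft_force: [0.1, 0.0, -0.9]
gripper_width: 0.692
```

Request:
drive_tool([
  {"xyz": [0, 0, -0.04], "turn": 0},
])

```text
time_s: 8.82
position: [0.5792, -0.0499, 0.0938]
tcp_rot: [[0.038, 0.976, -0.214], [-0.002, -0.214, -0.977], [-0.999, 0.037, -0.006]]
ft_force: [0.8, -0.5, -0.3]
gripper_width: 0.692
```

Request:
drive_tool([
  {"xyz": [-0.01, 0.02, -0.04], "turn": 0},
])

```text
time_s: 8.95
position: [0.5788, -0.0491, 0.0922]
tcp_rot: [[0.038, 0.976, -0.214], [-0.002, -0.214, -0.977], [-0.999, 0.037, -0.006]]
ft_force: [-0.0, -0.8, -1.3]
gripper_width: 0.693
```

Request:
drive_tool([
  {"xyz": [0, 0, -0.04], "turn": 0},
])

```text
time_s: 9.07
position: [0.5789, -0.049, 0.0905]
tcp_rot: [[0.038, 0.976, -0.214], [-0.002, -0.214, -0.977], [-0.999, 0.037, -0.007]]
ft_force: [0.5, 1.1, -1.1]
gripper_width: 0.695
```

Request:
drive_tool([
  {"xyz": [0, 0, -0.04], "turn": 0},
])

```text
time_s: 9.2
position: [0.579, -0.049, 0.0889]
tcp_rot: [[0.038, 0.976, -0.214], [-0.002, -0.214, -0.977], [-0.999, 0.038, -0.007]]
ft_force: [0.9, 0.7, -0.8]
gripper_width: 0.691
```

Request:
drive_tool([
  {"xyz": [0, 0, -0.04], "turn": 0},
])

```text
time_s: 9.32
position: [0.579, -0.0489, 0.0872]
tcp_rot: [[0.038, 0.976, -0.214], [-0.002, -0.214, -0.977], [-0.999, 0.038, -0.007]]
ft_force: [0.1, 0.7, -0.9]
gripper_width: 0.694
```

Request:
drive_tool([
  {"xyz": [0, 0, -0.05], "turn": 0},
  {"xyz": [0, 0, -0.05], "turn": 0},
])

```text
time_s: 9.57
position: [0.579, -0.0489, 0.0829]
tcp_rot: [[0.038, 0.976, -0.214], [-0.002, -0.214, -0.977], [-0.999, 0.038, -0.007]]
ft_force: [-0.4, 0.7, -0.9]
gripper_width: 0.69
```

Request:
drive_tool([
  {"xyz": [0, 0, -0.04], "turn": 0},
])

```text
time_s: 9.7
position: [0.5789, -0.0489, 0.0812]
tcp_rot: [[0.038, 0.976, -0.214], [-0.002, -0.214, -0.977], [-0.999, 0.038, -0.007]]
ft_force: [0.2, 0.6, -1.2]
gripper_width: 0.696
```

Request:
drive_tool([
  {"xyz": [0, 0, -0.03], "turn": 0},
])

```text
time_s: 9.82
position: [0.579, -0.0489, 0.0799]
tcp_rot: [[0.038, 0.976, -0.214], [-0.002, -0.214, -0.977], [-0.999, 0.038, -0.007]]
ft_force: [-0.4, 0.1, 0.5]
gripper_width: 0.694
```

Request:
drive_tool([
  {"xyz": [0, 0, 0], "turn": 0},
  {"xyz": [0, 0, 0], "turn": 0},
  {"xyz": [0, 0, 0], "turn": 0},
], hand=0)

```text
time_s: 10.2
position: [0.5794, -0.0491, 0.0804]
tcp_rot: [[0.039, 0.976, -0.214], [-0.002, -0.214, -0.977], [-0.999, 0.039, -0.006]]
ft_force: [-0.6, -0.9, 0.4]
gripper_width: 0.991
```

Request:
drive_tool([
  {"xyz": [0, 0, 0.3], "turn": 0},
  {"xyz": [0, 0, 0.7], "turn": 0},
  {"xyz": [0, 0, 1], "turn": 0},
  {"xyz": [-0.8, -0.8, 0.8], "turn": 0},
  {"xyz": [0, 0, 0], "turn": 0},
])

```text
time_s: 10.82
position: [0.5472, -0.082, 0.1997]
tcp_rot: [[0.043, 0.976, -0.213], [-0.004, -0.213, -0.977], [-0.999, 0.042, -0.005]]
ft_force: [0.6, 0.1, 0.3]
gripper_width: 0.999
```

Run:
```python
from h import *
np.set_printoptions(suppress=True,precision=4)
print(ctrl.get_obs()['position'],ctrl.get_obs()['ft_force'])
im,cal=snap('wrist','w5.png'); print(cal)
print(tip('pan_center','wrist',cal),tip('key_top','wrist',cal))
snap('side','s5.png')
im=cv2.imread('pics/s5.png'); cv2.imwrite('pics/s5z.png',cv2.resize(im[190:270,230:360],None,fx=5,fy=5,interpolation=cv2.INTER_CUBIC))
```

```text
[ 0.5472 -0.082   0.1997] [0.6002 0.1104 0.2958]
{'fovy': 69.83880365493752, 'cx': 279.9031388497307, 'cy': 214.0334052692953, 'R': array([[ 0.9766, -0.2113,  0.0408],
       [-0.215 , -0.9484,  0.2332],
       [-0.0106, -0.2366, -0.9716]]), 't': array([-0.5593,  0.0244,  0.3385])}
[(0.76, array([ 0.5796, -0.0488,  0.0647]))] [(0.58, array([ 0.4852, -0.0754,  0.0466]))]
```

View pics/w5.png

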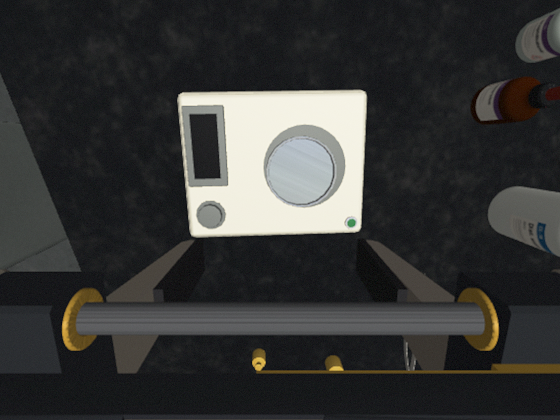

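View pics/s5z.png

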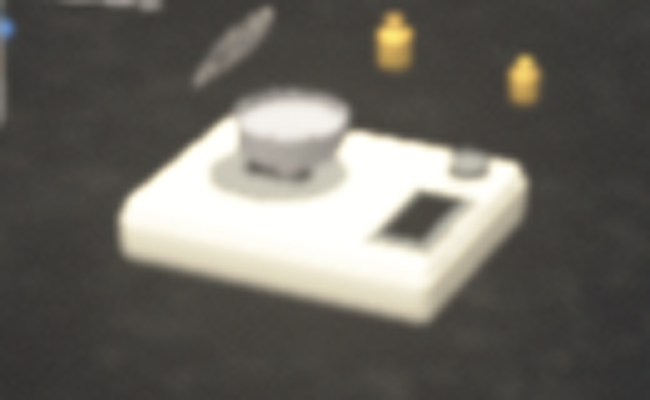

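Run:
```python
from h import *
np.set_printoptions(suppress=True,precision=4)
cal=optics.calibration('wrist')
print(ray(cal,210,215,.048), ray(cal,301.5,171,.078))
```

```text
[ 0.4813 -0.0706  0.048 ] [ 0.5769 -0.0438  0.078 ]
```

Request:
drive_tool([
  {"xyz": [-0.55, 0.05, -0.3], "turn": 0},
  {"xyz": [-0.55, 0.05, -0.5], "turn": 0},
  {"xyz": [-0.55, 0.05, -0.5], "turn": 0},
  {"xyz": [0, 0, -0.3], "turn": 0},
  {"xyz": [0, 0, 0], "turn": 0},
], hand=1)

```text
time_s: 11.65
position: [0.478, -0.0695, 0.1241]
tcp_rot: [[0.028, 0.978, -0.207], [0.004, -0.207, -0.978], [-1.0, 0.026, -0.01]]
ft_force: [0.4, -0.1, -0.6]
gripper_width: 0.48
```

Request:
drive_tool([
  {"xyz": [0.09, -0.15, -0.3], "turn": 0},
  {"xyz": [0, 0, -0.3], "turn": 0},
  {"xyz": [0, 0, -0.3], "turn": 0},
  {"xyz": [0, 0, -0.2], "turn": 0},
])

```text
time_s: 12.15
position: [0.4848, -0.0768, 0.0787]
tcp_rot: [[0.031, 0.978, -0.206], [0.003, -0.207, -0.978], [-1.0, 0.03, -0.009]]
ft_force: [-0.2, -0.3, 0.1]
gripper_width: 0.042
```

Run:
```python
from h import *
np.set_printoptions(suppress=True,precision=4)
print(ctrl.get_obs()['position'],ctrl.get_obs()['ft_force'],ctrl.get_obs()['gripper_width'])
im,cal=snap('wrist','w6.png')
snap('side','s6.png')
im=cv2.imread('pics/s6.png'); cv2.imwrite('pics/s6z.png',cv2.resize(im[170:270,230:390],None,fx=5,fy=5,interpolation=cv2.INTER_CUBIC))
```

```text
[ 0.4848 -0.0768  0.0787] [-0.2329 -0.3261  0.0656] 0.041827989534374825
```

View pics/s6z.png

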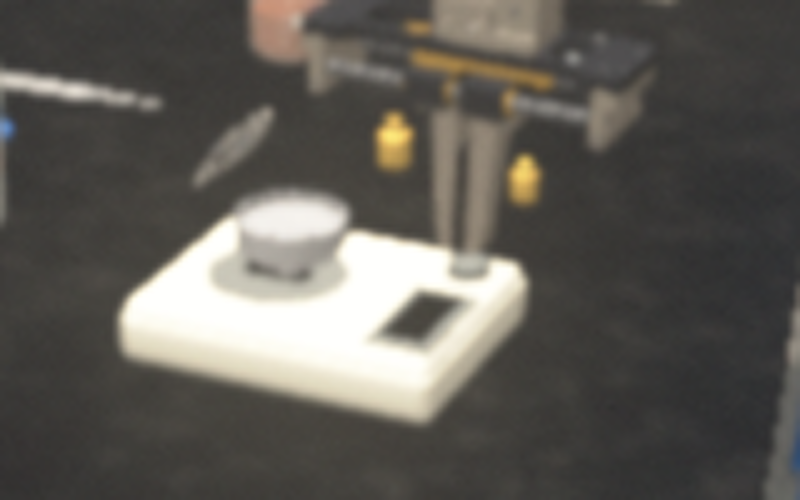

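View pics/w6.png

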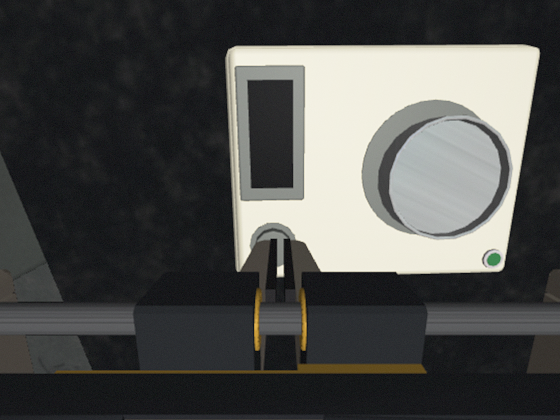

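Request:
drive_tool([
  {"xyz": [-0.11, 0.03, -0.1], "turn": 0},
  {"xyz": [0, 0, -0.07], "turn": 0},
])

```text
time_s: 12.5
position: [0.4799, -0.0754, 0.0719]
tcp_rot: [[0.031, 0.978, -0.206], [0.003, -0.206, -0.978], [-1.0, 0.03, -0.009]]
ft_force: [0.4, 0.3, -0.7]
gripper_width: 0.004
```

Request:
drive_tool([
  {"xyz": [0, 0, -0.04], "turn": 0},
])

```text
time_s: 12.62
position: [0.48, -0.0754, 0.0704]
tcp_rot: [[0.031, 0.978, -0.206], [0.003, -0.207, -0.978], [-1.0, 0.03, -0.009]]
ft_force: [-0.1, -0.4, 0.9]
gripper_width: 0.005
```

Request:
drive_tool([
  {"xyz": [0, 0, -0.04], "turn": 0},
])

```text
time_s: 12.75
position: [0.4801, -0.0755, 0.069]
tcp_rot: [[0.031, 0.978, -0.206], [0.003, -0.206, -0.978], [-1.0, 0.03, -0.009]]
ft_force: [-1.3, 0.6, 2.3]
gripper_width: 0.007
```

Request:
drive_tool([
  {"xyz": [0, 0, -0.04], "turn": 0},
])

```text
time_s: 12.88
position: [0.4801, -0.0755, 0.0677]
tcp_rot: [[0.031, 0.978, -0.206], [0.003, -0.206, -0.978], [-1.0, 0.03, -0.009]]
ft_force: [-1.4, 0.7, 5.2]
gripper_width: 0.005
```

Request:
drive_tool([
  {"xyz": [0, 0, -0.015], "turn": 0},
])

```text
time_s: 13.0
position: [0.4801, -0.0755, 0.0674]
tcp_rot: [[0.031, 0.978, -0.206], [0.003, -0.206, -0.978], [-1.0, 0.03, -0.009]]
ft_force: [-3.5, 1.6, 7.1]
gripper_width: 0.004
```

Request:
drive_tool([
  {"xyz": [0, 0, 0], "turn": 0},
  {"xyz": [0, 0, 0], "turn": 0},
])

```text
time_s: 13.25
position: [0.4801, -0.0754, 0.0679]
tcp_rot: [[0.031, 0.978, -0.206], [0.003, -0.206, -0.979], [-1.0, 0.029, -0.009]]
ft_force: [-2.0, 1.0, 4.0]
gripper_width: 0.008
```

Request:
drive_tool([
  {"xyz": [0, 0, -0.015], "turn": 0},
  {"xyz": [0, 0, -0.006], "turn": 0},
  {"xyz": [0, 0, -0.007], "turn": 0},
])

```text
time_s: 13.62
position: [0.4801, -0.0755, 0.0674]
tcp_rot: [[0.03, 0.978, -0.206], [0.003, -0.206, -0.979], [-1.0, 0.029, -0.009]]
ft_force: [-3.5, 2.0, 7.1]
gripper_width: 0.006
```

Request:
drive_tool([
  {"xyz": [0, 0, -0.007], "turn": 0},
  {"xyz": [0, 0, -0.007], "turn": 0},
])

```text
time_s: 13.88
position: [0.4801, -0.0755, 0.0674]
tcp_rot: [[0.03, 0.978, -0.206], [0.003, -0.206, -0.979], [-1.0, 0.028, -0.009]]
ft_force: [-2.9, 1.9, 7.0]
gripper_width: -0.0
```

Request:
drive_tool([
  {"xyz": [0, 0, -0.007], "turn": 0},
  {"xyz": [0, 0, -0.007], "turn": 0},
  {"xyz": [0, 0, -0.007], "turn": 0},
])

```text
time_s: 14.25
position: [0.4801, -0.0755, 0.0674]
tcp_rot: [[0.029, 0.978, -0.205], [0.003, -0.205, -0.979], [-1.0, 0.028, -0.009]]
ft_force: [-3.0, 0.8, 7.6]
gripper_width: 0.011
```

Request:
drive_tool([
  {"xyz": [0, 0, 0.15], "turn": 0},
  {"xyz": [0, 0, 0.5], "turn": 0},
  {"xyz": [0, 0, 0.8], "turn": 0},
  {"xyz": [0, 0, 1], "turn": 0},
  {"xyz": [0.1, -0.5, 1], "turn": 0},
])

```text
time_s: 14.88
position: [0.4818, -0.0939, 0.205]
tcp_rot: [[0.024, 0.979, -0.204], [0.006, -0.205, -0.979], [-1.0, 0.022, -0.011]]
ft_force: [-0.4, -0.6, -0.1]
gripper_width: 0.007
```

Request:
drive_tool([
  {"xyz": [0.3, -0.95, 0], "turn": 0},
  {"xyz": [0.3, -0.95, 0], "turn": 0},
  {"xyz": [0.3, -0.95, 0], "turn": 0},
  {"xyz": [0.3, -0.95, 0], "turn": 0},
  {"xyz": [0.3, -0.95, 0], "turn": 0},
], hand=0.4)

```text
time_s: 15.5
position: [0.5463, -0.2901, 0.2097]
tcp_rot: [[0.036, 0.979, -0.202], [0.0, -0.202, -0.979], [-0.999, 0.035, -0.007]]
ft_force: [0.7, 0.2, 0.1]
gripper_width: 0.524
```

Request:
drive_tool([
  {"xyz": [0.3, -0.95, -0.3], "turn": 0},
  {"xyz": [0.3, -0.95, -0.3], "turn": 0},
  {"xyz": [0.3, -0.95, -0.3], "turn": 0},
  {"xyz": [0, 0, 0], "turn": 0},
])

```text
time_s: 16.0
position: [0.5835, -0.4108, 0.1707]
tcp_rot: [[0.038, 0.978, -0.205], [-0.001, -0.205, -0.979], [-0.999, 0.037, -0.007]]
ft_force: [-0.6, 1.2, -1.2]
gripper_width: 0.599
```

Run:
```python
from h import *
np.set_printoptions(suppress=True,precision=4)
print(ctrl.get_obs()['position'],ctrl.get_obs()['ft_force'],ctrl.get_obs()['gripper_width'])
im,cal=snap('wrist','w7.png')
print(tip('weight_large_center','wrist',cal),tip('weight_small_center','wrist',cal))
snap('side','s7.png')
im=cv2.imread('pics/s7.png'); cv2.imwrite('pics/s7z.png',cv2.resize(im[170:270,230:390],None,fx=5,fy=5,interpolation=cv2.INTER_CUBIC))
```

```text
[ 0.5835 -0.4108  0.1707] [-0.6261  1.213  -1.2024] 0.5988612523281823
[(0.85, array([ 0.5783, -0.3145,  0.0173]))] [(0.93, array([ 0.4845, -0.2801,  0.0112]))]
```

View pics/s7z.png

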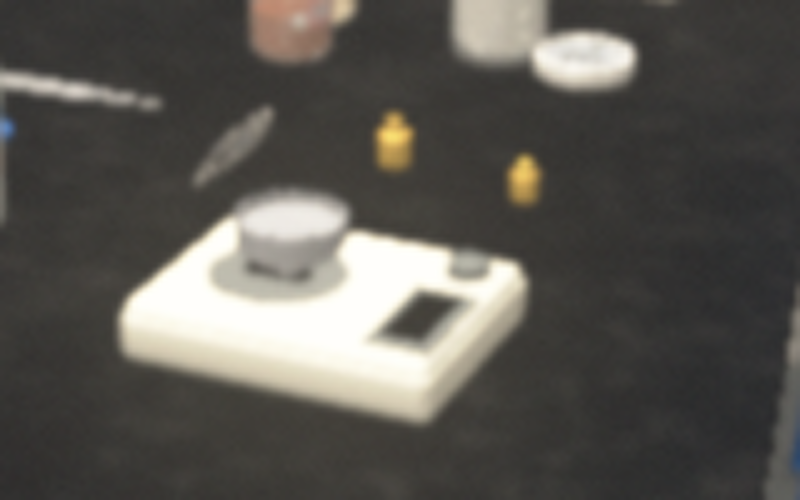

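View pics/w7.png

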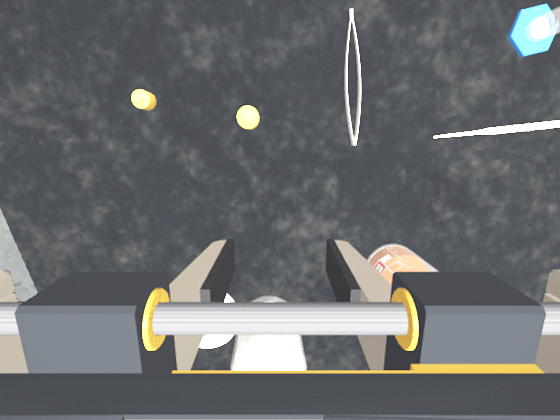

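Request:
drive_tool([
  {"xyz": [-0.06, 0.8, -0.4], "turn": 0},
  {"xyz": [-0.06, 0.8, -0.5], "turn": 0},
  {"xyz": [-0.05, 0.7, -0.5], "turn": 0},
  {"xyz": [0, 0, -0.4], "turn": 0},
  {"xyz": [0, 0, 0], "turn": 0},
])

```text
time_s: 16.82
position: [0.579, -0.3104, 0.1064]
tcp_rot: [[0.048, 0.979, -0.197], [-0.009, -0.197, -0.98], [-0.999, 0.048, -0.001]]
ft_force: [-0.9, -0.3, -0.2]
gripper_width: 0.6
```

Run:
```python
from h import *
np.set_printoptions(suppress=True,precision=4)
print(ctrl.get_obs()['position'],ctrl.get_obs()['ft_force'],ctrl.get_obs()['gripper_width'])
im,cal=snap('wrist','w8.png')
print(tip('weight_large_center','wrist',cal),tip('weight_small_center','wrist',cal))
```

```text
[ 0.579  -0.3104  0.1064] [-0.8589 -0.3385 -0.2415] 0.6001429780036315
[(0.95, array([ 0.5759, -0.3196,  0.0205]))] [(0.89, array([ 0.4858, -0.2822,  0.0111]))]
```

View pics/w8.png

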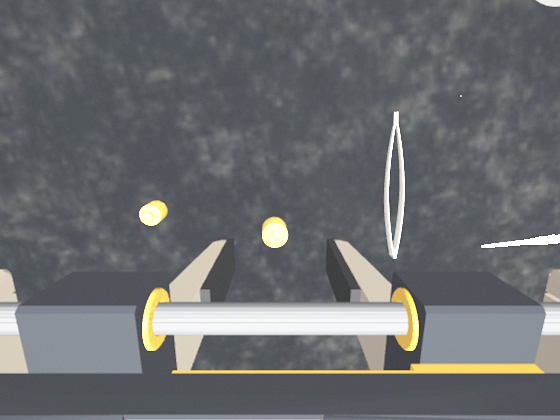

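Request:
drive_tool([
  {"xyz": [-0.08, -0.16, -0.4], "turn": 0},
  {"xyz": [0, 0, -0.4], "turn": 0},
  {"xyz": [0, 0, -0.4], "turn": 0},
  {"xyz": [0, 0, 0], "turn": 0},
])

```text
time_s: 17.48
position: [0.5762, -0.3209, 0.0571]
tcp_rot: [[0.051, 0.978, -0.2], [-0.011, -0.2, -0.98], [-0.999, 0.052, 0.001]]
ft_force: [-0.1, 0.9, -0.4]
gripper_width: 0.601
```

Run:
```python
from h import *
snap('wrist','w9.png'); snap('side','s9.png')
im=cv2.imread('pics/s9.png'); cv2.imwrite('pics/s9z.png',cv2.resize(im[140:240,250:390],None,fx=5,fy=5,interpolation=cv2.INTER_CUBIC))
```

```text
(no output)
```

View pics/w9.png

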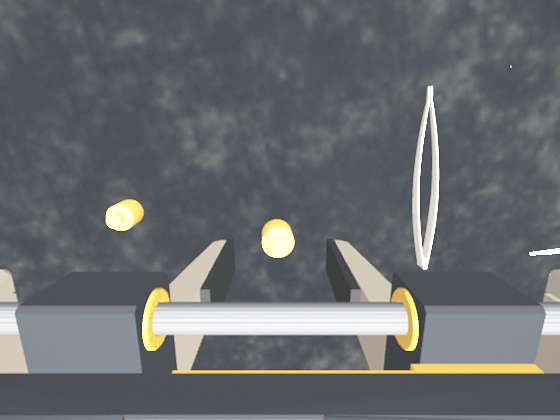

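View pics/s9z.png

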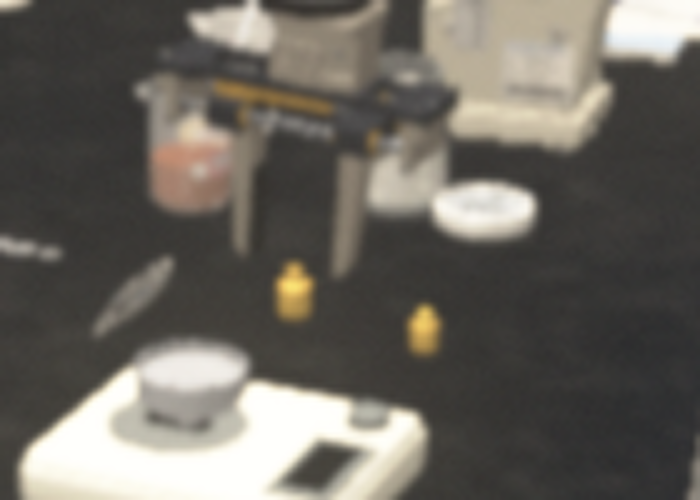

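Run:
```python
from h import *
np.set_printoptions(suppress=True,precision=4)
o=ctrl.get_obs(); cal=optics.calibration('wrist'); print(o['position'])
p=o['position']; R=o['tcp_rot']; w=.6*.092/2
for a in (0,10,-10):
  for s in (1,-1):
    print(a,s,proj(cal,p+R@np.array([.022,s*w,a/1000])))
print('knob', ray(cal,279,240,.031), 'tipc',proj(cal,p+R[:,0]*.022), proj(cal,p+R[:,0]*.025))
```

```text
[ 0.5774 -0.3216  0.0592]
0 1 [326.5153 254.7987]
0 -1 [234.5697 254.6974]
10 1 [325.8851 270.2247]
10 -1 [235.1427 270.1269]
-10 1 [327.1625 238.958 ]
-10 -1 [233.9813 238.8533]
knob [ 0.5794 -0.3148  0.031 ] tipc [280.5456 254.7481] [280.5347 252.9242]
```

Request:
drive_tool([
  {"xyz": [0.02, 0.17, -0.1], "turn": 0},
  {"xyz": [0, 0, -0.25], "turn": 0},
  {"xyz": [0, 0, -0.25], "turn": 0},
  {"xyz": [0, 0, -0.1], "turn": 0},
])

```text
time_s: 18.08
position: [0.5793, -0.3145, 0.0311]
tcp_rot: [[0.056, 0.978, -0.2], [-0.015, -0.199, -0.98], [-0.998, 0.058, 0.004]]
ft_force: [0.5, 0.5, -0.1]
gripper_width: 0.595
```

Request:
drive_tool([
  {"xyz": [0, 0, 0], "turn": 0},
  {"xyz": [0, 0, 0], "turn": 0},
  {"xyz": [0, 0, 0], "turn": 0},
  {"xyz": [0, 0, 0], "turn": 0},
], hand=1, grip_force=10)

```text
time_s: 18.58
position: [0.5794, -0.3148, 0.0311]
tcp_rot: [[0.056, 0.978, -0.2], [-0.016, -0.199, -0.98], [-0.998, 0.058, 0.004]]
ft_force: [0.6, -0.4, -0.4]
gripper_width: 0.221
```

Request:
drive_tool([
  {"xyz": [0, 0, 0], "turn": 0},
  {"xyz": [0, 0, 0], "turn": 0},
])

```text
time_s: 18.82
position: [0.5794, -0.3149, 0.0312]
tcp_rot: [[0.056, 0.978, -0.2], [-0.016, -0.199, -0.98], [-0.998, 0.058, 0.004]]
ft_force: [0.3, -0.7, -0.2]
gripper_width: 0.219
```

Request:
drive_tool([
  {"xyz": [0, 0, 0.5], "turn": 0},
  {"xyz": [0, 0, 0.9], "turn": 0},
  {"xyz": [0, 0, 1], "turn": 0},
  {"xyz": [0, 0.4, 0.8], "turn": 0},
  {"xyz": [0, 0.8, 0], "turn": 0},
])

```text
time_s: 19.45
position: [0.5799, -0.2682, 0.17]
tcp_rot: [[0.061, 0.977, -0.203], [-0.02, -0.202, -0.979], [-0.998, 0.064, 0.007]]
ft_force: [-0.6, 1.2, -1.3]
gripper_width: 0.225
```

Request:
drive_tool([
  {"xyz": [0, 0.8, 0], "turn": 0},
  {"xyz": [0, 0.8, 0], "turn": 0},
  {"xyz": [0, 0.8, 0], "turn": 0},
  {"xyz": [0, 0.8, 0], "turn": 0},
  {"xyz": [0, 0.8, 0], "turn": 0},
])

```text
time_s: 20.08
position: [0.5819, -0.1046, 0.1804]
tcp_rot: [[0.073, 0.976, -0.204], [-0.025, -0.203, -0.979], [-0.997, 0.076, 0.01]]
ft_force: [-0.4, 0.5, -0.3]
gripper_width: 0.223
```

Request:
drive_tool([
  {"xyz": [0, 0.5, 0], "turn": 0},
  {"xyz": [-0.03, 0.5, -0.2], "turn": 0},
  {"xyz": [-0.03, 0.4, -0.3], "turn": 0},
  {"xyz": [0, 0, -0.3], "turn": 0},
  {"xyz": [0, 0, -0.1], "turn": 0},
])

```text
time_s: 20.7
position: [0.5796, -0.0454, 0.1442]
tcp_rot: [[0.075, 0.976, -0.202], [-0.027, -0.201, -0.979], [-0.997, 0.079, 0.011]]
ft_force: [-0.2, 0.3, 0.1]
gripper_width: 0.222
```

Run:
```python
from h import *
np.set_printoptions(suppress=True,precision=4)
o=ctrl.get_obs(); print(o['position'],o['tcp_rot'][:,0])
im,cal=snap('wrist','w10.png'); print(tip('pan_center','wrist',cal))
p=o['position']; print('pan pred',proj(cal,(.5794,-.0462,.078)),'under',proj(cal,p+o['tcp_rot'][:,0]*.022))
snap('side','s10.png')
im=cv2.imread('pics/s10.png'); cv2.imwrite('pics/s10z.png',cv2.resize(im[140:260,230:370],None,fx=5,fy=5,interpolation=cv2.INTER_CUBIC))
```

```text
[ 0.5796 -0.0454  0.1442] [ 0.0748 -0.0269 -0.9968]
[(0.73, array([ 0.5738, -0.0488,  0.0664]))]
pan pred [273.6242 232.9022] under [280.8037 254.7919]
```

View pics/w10.png

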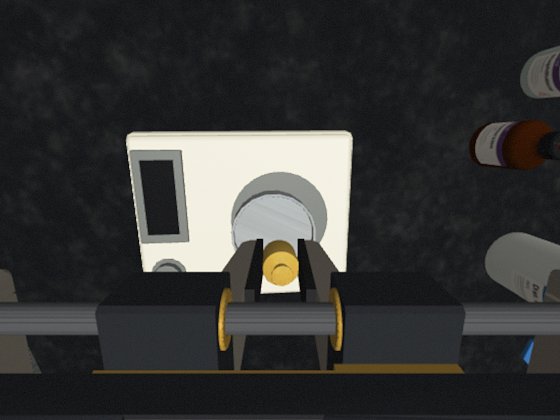

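View pics/s10z.png

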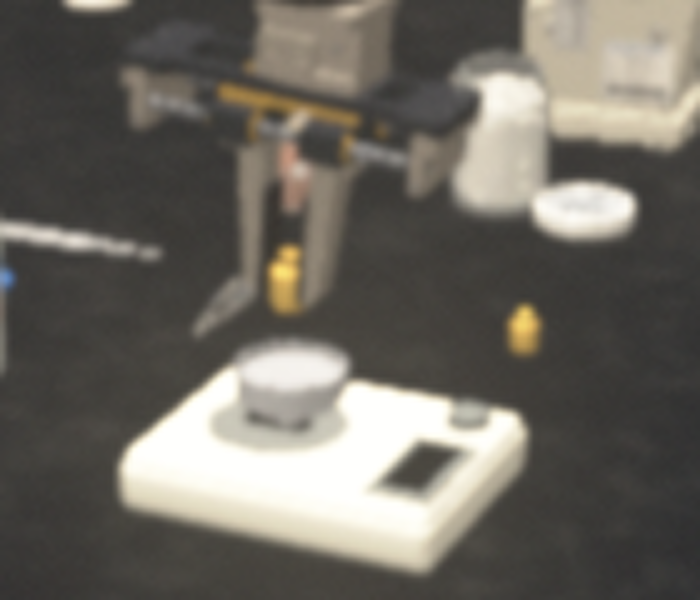

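Request:
drive_tool([
  {"xyz": [-0.03, -0.01, -0.25], "turn": 0},
  {"xyz": [0, 0, -0.25], "turn": 0},
  {"xyz": [0, 0, -0.2], "turn": 0},
  {"xyz": [0, 0, -0.15], "turn": 0},
  {"xyz": [0, 0, 0], "turn": 0},
])

```text
time_s: 21.48
position: [0.5791, -0.0473, 0.1093]
tcp_rot: [[0.077, 0.976, -0.204], [-0.028, -0.203, -0.979], [-0.997, 0.081, 0.011]]
ft_force: [0.1, -0.4, -0.2]
gripper_width: 0.223
```

Request:
drive_tool([
  {"xyz": [0, 0, -0.07], "turn": 0},
  {"xyz": [0, 0, -0.05], "turn": 0},
])

```text
time_s: 21.72
position: [0.5796, -0.0474, 0.1049]
tcp_rot: [[0.078, 0.976, -0.204], [-0.028, -0.203, -0.979], [-0.997, 0.082, 0.011]]
ft_force: [-0.0, 0.4, 0.6]
gripper_width: 0.219
```

Request:
drive_tool([
  {"xyz": [0, 0, -0.03], "turn": 0},
])

```text
time_s: 21.85
position: [0.5798, -0.0474, 0.1038]
tcp_rot: [[0.078, 0.976, -0.204], [-0.028, -0.203, -0.979], [-0.997, 0.083, 0.011]]
ft_force: [-0.1, 0.4, -0.9]
gripper_width: 0.221
```

Request:
drive_tool([
  {"xyz": [0, 0, -0.03], "turn": 0},
])

```text
time_s: 21.98
position: [0.5799, -0.0474, 0.1026]
tcp_rot: [[0.079, 0.976, -0.204], [-0.028, -0.203, -0.979], [-0.997, 0.083, 0.011]]
ft_force: [0.1, -0.4, -0.1]
gripper_width: 0.219
```

Request:
drive_tool([
  {"xyz": [0, 0, -0.02], "turn": 0},
])

```text
time_s: 22.1
position: [0.5799, -0.0474, 0.1019]
tcp_rot: [[0.079, 0.976, -0.204], [-0.028, -0.203, -0.979], [-0.996, 0.083, 0.012]]
ft_force: [-0.3, 0.5, 1.3]
gripper_width: 0.222
```

Request:
drive_tool([
  {"xyz": [0, 0, -0.02], "turn": 0},
])

```text
time_s: 22.22
position: [0.5799, -0.0474, 0.1012]
tcp_rot: [[0.079, 0.976, -0.204], [-0.028, -0.203, -0.979], [-0.996, 0.083, 0.012]]
ft_force: [-1.0, 0.9, 2.3]
gripper_width: 0.222
```

Request:
drive_tool([
  {"xyz": [0, 0, 0], "turn": 0},
  {"xyz": [0, 0, 0.02], "turn": 0},
  {"xyz": [0, 0, 0.02], "turn": 0},
], hand=0.68)

```text
time_s: 22.6
position: [0.5802, -0.0475, 0.1031]
tcp_rot: [[0.079, 0.976, -0.204], [-0.028, -0.203, -0.979], [-0.996, 0.084, 0.012]]
ft_force: [-0.0, -0.1, 0.5]
gripper_width: 0.324
```

Run:
```python
from h import *
snap('wrist','w11.png'); snap('side','s11.png'); print(ctrl.get_obs()['position'],ctrl.get_obs()['ft_force'])
im=cv2.imread('pics/s11.png'); cv2.imwrite('pics/s11z.png',cv2.resize(im[150:260,230:370],None,fx=5,fy=5,interpolation=cv2.INTER_CUBIC))
```

```text
[ 0.5802298  -0.04748178  0.10314339] [-0.07083275 -1.15909343 -0.8080202 ]
```

View pics/w11.png

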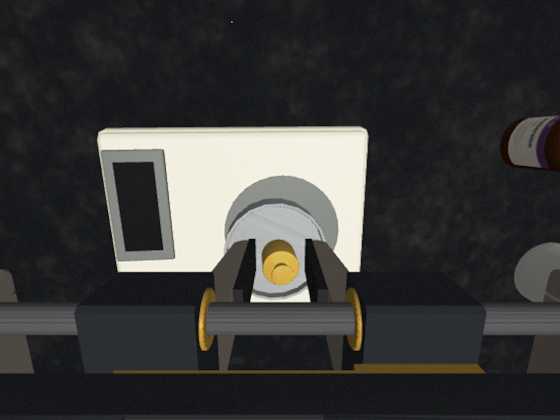

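View pics/s11z.png

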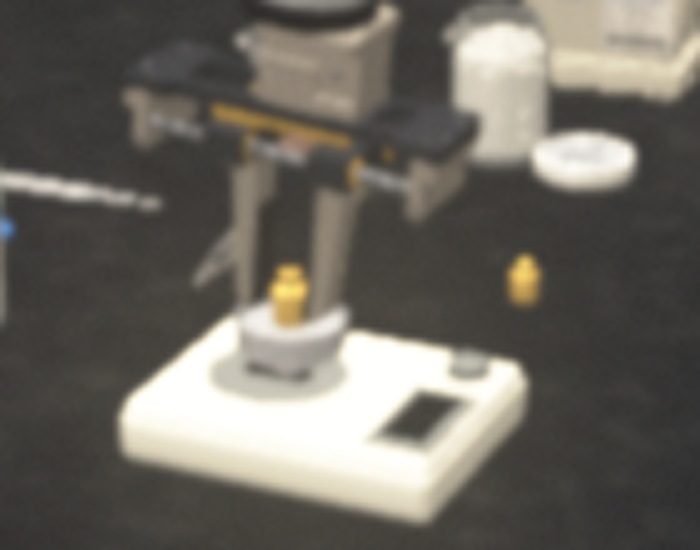

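Weight stands free and upright in the pan between the jaws. Lift away vertically.

Request:
drive_tool([
  {"xyz": [0, 0, 0.15], "turn": 0},
  {"xyz": [0, 0, 0.3], "turn": 0},
  {"xyz": [0, 0, 0.6], "turn": 0},
  {"xyz": [0, 0, 0.8], "turn": 0},
  {"xyz": [0, 0, 0.8], "turn": 0},
])

```text
time_s: 23.32
position: [0.5786, -0.047, 0.2123]
tcp_rot: [[0.076, 0.976, -0.204], [-0.027, -0.203, -0.979], [-0.997, 0.08, 0.011]]
ft_force: [0.9, 0.7, -0.7]
gripper_width: 0.319
```

Request:
drive_tool([
  {"xyz": [0, -0.8, 0.5], "turn": 0},
  {"xyz": [0, -0.8, 0], "turn": 0},
  {"xyz": [0, 0, 0], "turn": 0},
  {"xyz": [0, 0, 0], "turn": 0},
])

```text
time_s: 23.82
position: [0.5809, -0.1123, 0.2411]
tcp_rot: [[0.087, 0.975, -0.203], [-0.031, -0.201, -0.979], [-0.996, 0.091, 0.012]]
ft_force: [-0.4, 0.9, -0.8]
gripper_width: 0.319
```

Run:
```python
from h import *
np.set_printoptions(suppress=True,precision=4)
im,cal=snap('wrist','w12.png'); print(tip('weight_large_center','wrist',cal),tip('pan_center','wrist',cal))
snap('side','s12.png'); cs=optics.calibration('side'); print(tip('weight_large_center','side',cs),tip('pan_center','side',cs)); print(ctrl.get_obs()['position'],ctrl.get_obs()['ft_force'],ctrl.get_obs()['time_s'])
a=cv2.imread('pics/s12.png')[180:260,230:350]; b=cv2.imread('pics/w12.png')
cv2.imwrite('pics/c12.png',cv2.resize(a,None,fx=6,fy=6,interpolation=cv2.INTER_CUBIC))
```

```text
[(0.81, array([ 0.5806, -0.049 ,  0.0867]))] []
[(0.52, array([ 0.5813, -0.051 ,  0.0821]))] [(0.77, array([ 0.5791, -0.05  ,  0.0631]))]
[ 0.5808 -0.1121  0.2402] [ 0.3402 -0.216  -0.1994] 24.125
```

View pics/c12.png

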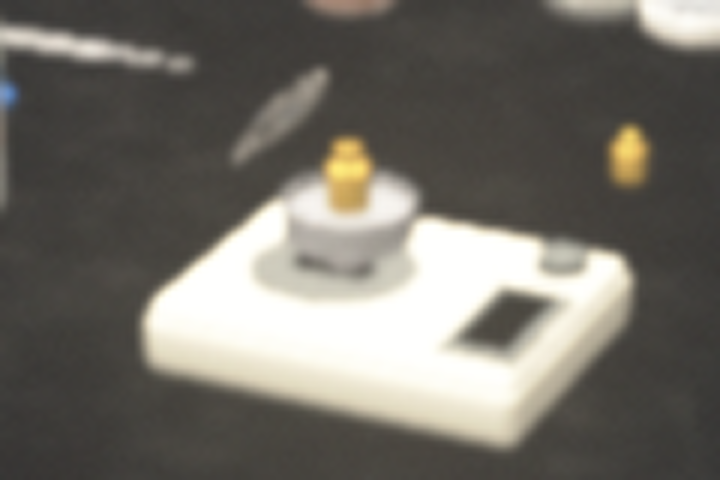

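View pics/w12.png

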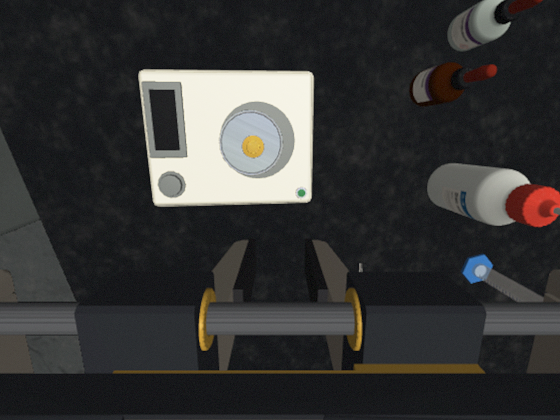

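```bash
python3 -c "
from cell import ctrl
print(ctrl.close_job(), ctrl.get_obs()['time_s'])"
```

```text
the job is handed in; nothing more can be done
the job is handed in; nothing more can be done
```

The job is handed in, at about 24 s of the 72 s allowed; no verdict was reported.

- **Pan:** it went over the post on the first try. Force rose by only about 1.5 N at the bottom, so I let go. The camera networks then put its centre about 65 mm high, so it is home.
- **Tare key:** I pressed it with closed fingers to about 7 N, which is on its stop. For about 0.2 s the force sagged to 4 N, which may have let the key up close to its pressed limit. I then held it steady at about 7 N for roughly 0.8 s before releasing it.
- **Larger weight:** the grip width was about 20 mm, which matches the larger weight and not the smaller. I set it in the pan with about 2 N of contact, then opened and lifted clear.

**Last checks:** the pictures show the pan home, the key up and the weight standing upright. The side-camera estimates put it about 2.5 mm from the pan's middle. The estimates of its height above the pan do not agree well. The side camera gave 19 mm. The wrist camera did not find the pan in the last picture, so its weight height, set against an expected pan height, gave about 22 mm. Both are inside the 18.5 to 24.5 mm limits. The smaller weight, tweezers and dropper bottle were not touched.

**Tool tilt:** the tool slowly tilted during the run, reaching about 0.08 rad at the weight's placing and 0.09 rad at the end. The rows could not correct this, but the pan and weight look upright after release.

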